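# Snap the red printing block home in its holder

### The job

Take the wooden-handled presser and push the red-faced printing block straight down into its black holder until it snaps fully home, flush with the rim; press with the presser only, never with the gripper itself. Leave the yellow-faced block standing proud in its own holder, and finally stand the presser upright on the bench top again and let go of it.

Things in the scene. Friction and masses are not known exactly. Their poses are not given: they have to be found in the camera images.
- red_block: Wooden printing block 60 x 60 mm, 26 mm high, red plastic top face with a white ring. Origin: centre of its underside; z up, x, y along its sides. At the start it stands loose in its holder on two spring catches, its top 43 mm above the bench, 9 mm proud of the rim. About 10 to 15 N down on its middle forces it past the catches onto the recess floor (top at 34 mm, flush), where they hold it.
- holder_a: The red block's holder: black, fixed to the bench, 104 mm (x) by 90 mm (y), rim 34 mm high, with a square recess whose floor is 8 mm above the bench and which clears the block by 1 mm a side. Steel spring catches on its two x sides. Origin: centre of its underside, on the bench, below the middle of the recess. An identical holder carries the yellow block.
- yellow_block: A block like the red one but with a yellow top face bearing three black bars, standing 9 mm proud in the other, identical black holder. The two may lie either way round on the bench. Origin: centre of its underside. To be left alone.
- presser: Hand presser standing loose on the bench, 95 mm high, about 0.16 kg: flat round steel foot 40 mm across and 12 mm high, above it a straight round pale wooden handle 28 mm across from 12 to 87 mm height, then a rounded top. Origin: centre of the foot's underside; z up the handle. Grip from above in any yaw, e.g. 75 mm above the underside; 40 N of grip keeps it from slipping.

How it is judged (in metres and radians):
On the way:
1. the red block is pressed fully home while the gripper holds the presser over it (height (world z) of red_block between 0.005 and 0.0105 m and angle between red_block's own z axis and vertical below 0.1 rad and horizontal distance between red_block and holder_a below 0.005 m and contact force between the fingers and presser above 1 N and horizontal distance between presser and red_block below 0.03 m), for 0.1 s.
At the end, for the whole second after the job is handed in: The red block lies level in its recess with its underside within 2.5 mm of the recess floor (top flush with the rim), the yellow block has moved less than 4 mm, and the presser stands upright (within 0.15 rad) and still on the bench top itself, released (height (world z) of red_block between 0.005 and 0.0105 m and angle between red_block's own z axis and vertical below 0.1 rad and horizontal distance between red_block and holder_a below 0.005 m and angle between presser's own z axis and vertical below 0.15 rad and height (world z) of presser between -0.005 and 0.005 m and linear speed of presser below 0.02 m/s and distance of yellow_block from where it was at the start of the episode below 0.004 m); the robot touches nothing.
It fails at once if the yellow block is pressed down or shifted by more than 4 mm (distance of yellow_block from where it was at the start of the episode above 0.004 m).
It fails at once if the gripper or arm itself pushes on the red block (more than 2 N) (contact force between any of the fingers, the arm and red_block above 2 N).
It also fails if it takes over 45 s, if anything falls off the work surface, if the arm or the gripper's body presses on something with over 40 N, if the wrist force passes 120 N, or if a joint passes its speed limit or range.

### The arm

A 6-joint arm with a two-finger parallel gripper is mounted at the origin on the work surface. World frame = base frame: x ahead of the robot, y to its left, z up, the work surface at z = 0. Lengths are in mm, angles in rad, forces in N, time in s.
With the tool pointing down it reaches from about 400 to 925 mm from the base axis. Payload 3.4 kg.
Tool frame: the origin (TCP) lies at the very end of the fingers, on their centre line; the grasp point (between the pads) lies 19 mm behind it; z points along the fingers, y is the line along which they close (so a half turn about z gives the same grasp; the last joint's range is limited). The gripper opens to 85 mm and grips with 20 to 120 N. Pads are 22 mm wide; open, the fingers measure 114 mm over their backs; the gripper's body (76 mm by 85 mm) begins 54 mm behind the grasp point. The pads swing forward as they close: fully open they stand 13 mm farther back than shut.
Start: joints at [-1.228, 0.307, 1.506, -0, 1.328, -0.073], TCP at [232.758, -525.79, 231.305] pointing down, gripper open.
Joint ranges: [-3.12, 3.12], [-1.05, 2.28], [0.14, 2.33], [-1.42, 4.57], [0.1, 2.73], [-2.68, 2.68]. Speed limits (rad/s): [2.57, 2.57, 3.14, 3.14, 3.14, 3.14].

### API

Orientations are given as a rotation vector (axis times angle).
In Python, from rig import arm gives the robot as it stands.
- The arm moves only by the tool run_rows, called after ">>>" as a command line: name --pt "numbers of a row" for each row, then --argument value for the rest. Schema: {"type":"object","properties":{"offsets":{"type":"array","items":{"type":"array","items":{"type":"number"},"minItems":4,"maxItems":4},"minItems":1,"maxItems":8},"finger_gap":{"type":"number"},"only":{"type":"string"},"quiet":{"type":"boolean"},"lines":{"type":"string"}},"required":["offsets"],"additionalProperties":false}. offsets is a list of rows, 1 to 8 of them, each of 4 numbers: dx, dy, dz in mm, then a turn about the tool's z in rad; each row shifts and turns the commanded pose from where the row before left it, along the tool's axes as they then stand; what a row does not reach is not made up. A row lasts 1/12 s, in which the tool goes at most 41.7 mm and 0.125 rad, less where a joint would pass 70% of its speed; a pose out of reach is approached as far as the arm can. finger_gap is the finger opening in mm, set as the call begins (left out keeps the last). The fingers move at their own pace and stop on an object; the grip force is fixed at half the most. Time passes only in rows, so rows that do not move let the fingers close. The tool returns the time, the measured TCP pose, the force, the opening and the grip force at its end. only (a regular expression) keeps the lines of the reply that match it, lines (a string "A,B") keeps lines A to B, and quiet returns only ok. Input that does not fit is refused with a message, and nothing moves.
- arm.get_obs(): the state, without advancing time (a new reading comes with each control period).
- arm.read_camera(name): name is "side" or "top" or "wrist"; returns (picture, depth): 384x512x3 uint8, blue, green, red; 384x512 float32, mm along the optical axis (not along the pixel's ray), 0 where there is no reading.
- arm.get_calibration(name): a dict with "fx", "fy", "cx", "cy" (pixels), "k1" (the pictures are not rectified: a ray, as slopes to the right and down, at radius r is drawn at 1 + k1 r^2 times it, then the intrinsics apply), "R" (3x3) and "t" (3): a world point X has camera coordinates R X + t; the wrist camera has in their place "tool_from_camera" (4x4, takes a point from camera to tool coordinates, whose origin is the TCP and whose axes are the flange's). Camera axes: x right, y down, z forward; pixel columns grow to the right and rows downward; lengths in mm; the calibration is good to about 2 mm. A picture is of the moment at which its call begins: read the wrist's pose just before it. get_calibration takes no time and is no camera call.
- arm.hand_in(): hands the job in; it is judged then, once.
The state is a dict: "t": time; "joint_positions": joint angles; "joint_vel": joint speeds; "tau": joint torques, N m; "position": TCP position; "tool_rot": TCP orientation; "wrist_force": force on the tool from outside, world axes, zero at the start; "torque": the same for the moment, N m; "width": finger opening in mm; "finger_force": force on a finger pad.
Only numpy, scipy, OpenCV 4.12 (cv2) and the standard library are available. Lean on these libraries where they do the work, as an engineer would, in place of code of your own. Each camera call takes 0.05 s, during which the arm holds its last target. There are 200 camera calls.

## Working session

There is one attempt and no reset: what is moved stays moved. The work goes in short steps, Python scripts to look and compute and a tool call to move; the robot and the scene stay as the last step left them, time stands still between calls to the robot, and variables do not carry over. Pictures are saved under pics/ and viewed, at most 10 in all, crops included, and the job is handed in when it is done.

```bash
ls; mkdir -p pics; cat > h.py <<'E'
import numpy as np, cv2
from rig import arm
from scipy.spatial.transform import Rotation as Ro
def cal(n,o=None):
    c=arm.get_calibration(n)
    K=np.array([[c["fx"],0,c["cx"]],[0,c["fy"],c["cy"]],[0,0,1.]])
    if n=="wrist":
        T=np.array(c["tool_from_camera"]); Rt=Ro.from_rotvec(o["tool_rot"]).as_matrix()
        M=Rt@T[:3,:3]; C=Rt@T[:3,3]+np.array(o["position"])
    else:
        R=np.array(c["R"]); M=R.T; C=-R.T@np.array(c["t"])
    return K,np.array([c["k1"],0,0,0.]),M,C
def slopes(k,px):
    return cv2.undistortPoints(np.array(px,float).reshape(-1,1,2),k[0],k[1]).reshape(-1,2)
def rays(k,px):
    s=slopes(k,px); return k[3],np.c_[s,np.ones(len(s))]@k[2].T
def onplane(k,px,z):
    C,d=rays(k,px); return C+d*((z-C[2])/d[:,2])[:,None]
def deproj(k,px,dep):
    C,d=rays(k,px); return C+d*np.array(dep)[:,None]
def meet(k1,p1,k2,p2):
    C1,d1=rays(k1,[p1]);C2,d2=rays(k2,[p2]);d1=d1[0];d2=d2[0]
    s=np.linalg.lstsq(np.c_[d1,-d2],C2-C1,rcond=None)[0]
    a=C1+s[0]*d1;b=C2+s[1]*d2
    return (a+b)/2,np.linalg.norm(a-b)
E
python3 - <<'E'
from h import *
o=arm.get_obs();print(o["t"],o["position"],o["tool_rot"],o["wrist_force"])
ims=[]
for n in("top","side"):
    p,d=arm.read_camera(n);np.savez(f"{n}0.npz",p=p,d=d);ims.append(p);print(n,cal(n)[3])
v=np.hstack(ims);cv2.imwrite("pics/a.png",cv2.resize(v,(800,300)))
cv2.imwrite("pics/top0.png",ims[0])
E
```

```text
pics
rig.py
0.0 [ 232.49785264 -525.11656928  230.38459886] [-3.07162537e+00 -6.49575692e-01  4.77935839e-04] [-0.12164482 -0.68339643 -0.32659812]
top [361.10133277  -5.33113924 859.91125133]
side [107.61836129 541.08066334 651.30980745]
```

View pics/a.png

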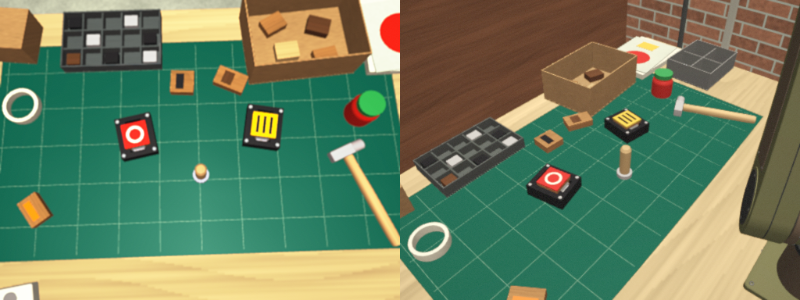

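The top view (left) shows the red block at about px (174,173), the yellow at (337,162) and the presser at (257,219). The side view shows red at about (196,230) and the presser at (288,205). I'll measure these next.

```bash
python3 - <<'E'
from h import *
D={n:np.load(n+"0.npz") for n in("top","side")}
k={n:cal(n) for n in D}
box={"top":{"red":(140,140,205,205),"yel":(305,130,370,195),"pr":(240,200,275,240)},"side":{"red":(160,205,235,260),"yel":(260,135,320,180),"pr":(270,180,305,235)}}
C={}
for n in D:
    p=D[n]["p"];d=D[n]["d"];hsv=cv2.cvtColor(p,cv2.COLOR_BGR2HSV)
    H,S,V=[hsv[...,i].astype(int) for i in range(3)]
    ms={"red":((H<8)|(H>172))&(S>150)&(V>120),"yel":(H>20)&(H<32)&(S>150)&(V>130),"pr":(H>5)&(H<25)&(S>50)&(V>90)}
    for o,m in ms.items():
        x0,y0,x1,y1=box[n][o];mm=np.zeros(m.shape,np.uint8);mm[y0:y1,x0:x1]=m[y0:y1,x0:x1]
        ys,xs=np.nonzero(mm);r=cv2.minAreaRect(np.c_[xs,ys].astype(np.float32))
        pts=cv2.boxPoints(r)
        C[n,o]=pts
        W=deproj(k[n],np.c_[xs,ys],d[ys,xs]);W=W[d[ys,xs]>0]
        print(n,o,len(xs),np.round(r,1) if 0 else r,"bbox",xs.min(),ys.min(),xs.max(),ys.max(),"depth med",np.median(W,0).round(1),"zmin/max",np.percentile(W[:,2],[2,98]).round(1))
        if n=="top": print("  plane43",onplane(k[n],pts,43 if o!="pr" else 85).round(1).tolist())
    if n=="top":
        m=((S<60)&(V>130)); print("steel");x0,y0,x1,y1=245,205,270,245
        ys,xs=np.nonzero(m[y0:y1,x0:x1]);xs+=x0;ys+=y0;print(xs.min(),ys.min(),xs.max(),ys.max())
a=D["top"]["p"][190:250,215:300];b=D["side"]["p"][170:245,245:330];c=D["top"]["p"][135:215,130:215];e=D["side"]["p"][190:275,150:245]
cv2.imwrite("pics/b.png",np.vstack([np.hstack([cv2.resize(i,(400,300),interpolation=0) for i in q]) for q in((a,b),(c,e))]))
E
```

```text
top red 780 ((172.3330078125, 171.76522827148438), (32.75559616088867, 34.26261901855469), 77.19573211669922) bbox 154 153 191 191 depth med [581.8 153.   42.2] zmin/max [18.9 45.5]
  plane43 [[606.9, 191.6, 43.0], [619.8, 127.6, 43.0], [556.1, 113.8, 43.0], [543.6, 177.0, 43.0]]
top yel 879 ((338.3299865722656, 159.19000244140625), (33.51686096191406, 31.678386688232422), 8.13010311126709) bbox 321 142 356 177 depth med [ 594.7 -165.3   42.5] zmin/max [20.1 45.5]
  plane43 [[569.9, -127.9, 43.0], [632.2, -140.6, 43.0], [620.3, -203.8, 43.0], [558.4, -190.2, 43.0]]
top pr 237 ((256.5, 219.0), (18.0, 15.0), 90.0) bbox 249 210 264 228 depth med [478.1  -5.3  91.5] zmin/max [37.3 95.9]
  plane43 [[495.0, 7.9, 85.0], [494.1, -18.8, 85.0], [462.0, -17.6, 85.0], [462.9, 8.8, 85.0]]
steel
246 216 267 234
side red 577 ((195.78236389160156, 228.32943725585938), (37.301979064941406, 26.872947692871094), 22.833656311035156) bbox 174 213 217 244 depth med [578.9 158.1  44.4] zmin/max [34.  46.6]
side yel 411 ((290.0000305175781, 151.49998474121094), (19.677398681640625, 31.752164840698242), 63.43495178222656) bbox 272 142 308 162 depth med [ 593.  -159.6   44.8] zmin/max [36.2 47.3]
side pr 467 ((287.90277099609375, 204.4451446533203), (13.233469009399414, 37.153587341308594), 2.862405300140381) bbox 281 186 295 223 depth med [475.6   7.5  64. ] zmin/max [16.1 96.4]
```

View pics/b.png

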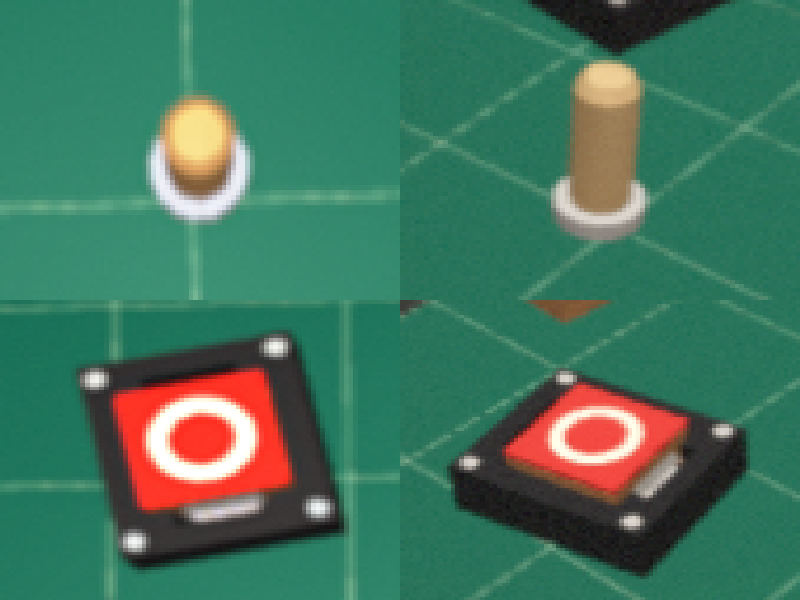

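The crops show the presser upright. In the top view its foot is centred at about (257.3,223.6) and its dome at (256.9,216). In the side view the foot top is at (287.1,218.2) and the dome at (288.8,191). The ring centre is at (172.7,171.8) in the top view and (196.6,228.3) in the side view. I'll triangulate these.

```bash
python3 - <<'E'
from h import *
t,s=cal("top"),cal("side")
def ring(n,box):
    p=np.load(n+"0.npz")["p"];x0,y0,x1,y1=box
    q=p[y0:y1,x0:x1].astype(int);m=((q.min(2)>140)).astype(np.uint8)
    c=max(cv2.findContours(m,0,1)[0],key=cv2.contourArea);e=cv2.fitEllipse(c);print(n,e);return (e[0][0]+x0,e[0][1]+y0)
a=ring("top",(158,158,188,187));b=ring("side",(178,216,214,240))
print(a,b,"ring",meet(t,a,s,b), onplane(t,[a],43),onplane(s,[b],43))
f=(257.3,223.6);g=(287.1,218.2)
print("foot",meet(t,f,s,g),onplane(t,[f],12),onplane(s,[g],12))
f=(256.9,216);g=(288.8,191)
print("dome",meet(t,f,s,g),onplane(t,[f],88),onplane(s,[g],88))
o=arm.get_obs();print(Ro.from_rotvec(o["tool_rot"]).as_matrix().round(3))
E
```

```text
top ((14.192553520202637, 13.420905113220215), (21.631591796875, 22.821346282958984), 70.44452667236328)
side ((17.95012092590332, 11.731748580932617), (15.21745777130127, 22.323787689208984), 83.20416259765625)
(172.19255352020264, 171.42090511322021) (195.95012092590332, 227.73174858093262) ring (array([583.37366815, 153.65298418,  41.22406268]), np.float64(1.9048745620505436)) [[582.04292647 152.7765022   43.        ]] [[582.98953316 155.0643194   43.        ]]
foot (array([481.90177961,  -5.35094624,  12.08760539]), np.float64(3.290373530122807)) [[480.43961661  -6.10895668  12.        ]] [[483.51848743  -4.840825    12.        ]]
dome (array([483.95959387,  -5.69682419,  84.89041607]), np.float64(0.4593729164688237)) [[483.26105793  -5.80067573  88.        ]] [[482.11483491  -2.6204219   88.        ]]
[[ 0.914  0.405 -0.001]
 [ 0.405 -0.914  0.002]
 [ 0.    -0.002 -1.   ]]
```
Presser at about (482.5,-5). Red at (583,154). Refine with wrist cam en route.

Each point agrees across the two views to within 2–3 mm, and the heights check out (ring 41, foot 12, dome 85). Next I'll move above the presser.

>>> run_rows --pt "20 -17 0 0" --pt "31 -26.5 0 0" --pt "31 -26.5 0 0" --pt "31 -26.5 0 0" --pt "31 -26.5 0 0" --pt "31 -26.5 0 0" --pt "31 -26.5 0 0" --pt "31 -26.5 0 0" --finger_gap 85

```text
t: 0.77
position: [367.6, -242.7, 231.1]
tool_rot: [-3.073, -0.649, 0.0]
wrist_force: [0.1, -0.1, 0.3]
width: 85.3
finger_force: 0.0
```

>>> run_rows --pt "31 -26.5 0 0" --pt "31 -26.5 0 0" --pt "31 -26.5 0 0" --pt "31 -26.5 0 0" --pt "31 -26.5 0 0" --pt "31 -26.5 0 0" --pt "16 -12.5 0 0" --pt "0 0 0 0"

```text
t: 1.43
position: [484.5, -2.3, 231.0]
tool_rot: [-3.07, -0.657, -0.002]
wrist_force: [-0.7, 0.0, -0.6]
width: 85.0
finger_force: 0.0
```

```bash
python3 - <<'E'
from h import *
o=arm.get_obs();p,d=arm.read_camera("wrist");np.savez("w1.npz",p=p,d=d,pos=o["position"],rot=o["tool_rot"])
cv2.imwrite("pics/w1.png",p);print(o["position"],o["width"],cal("wrist",o)[3])
E
```

```text
[484.54675204  -2.26272312 231.0492715 ] 84.99445133683115 [547.3367699   25.63781444 373.1020314 ]
```

View pics/w1.png

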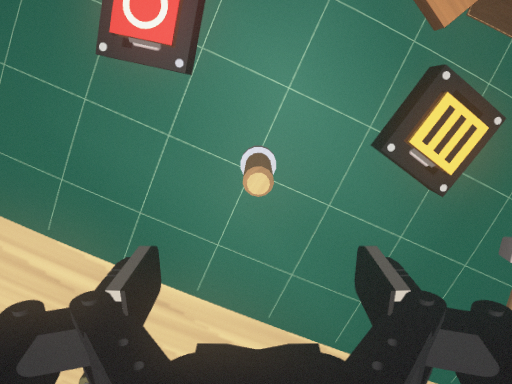

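The wrist view shows the presser's foot centred at about (258,164) and its dome at (258,183). The ring is cut off at the top. I'll check the position from these.

```bash
python3 - <<'E'
from h import *
w=np.load("w1.npz");p=w["p"];o={"position":w["pos"],"tool_rot":w["rot"]};k=cal("wrist",o)
h=cv2.cvtColor(p,cv2.COLOR_BGR2HSV)[130:210,230:290].astype(int)
m=((h[...,1]<70)&(h[...,2]>120)).astype(np.uint8)
ys,xs=np.nonzero(m);(cx,cy),r=cv2.minEnclosingCircle(np.c_[xs,ys].astype(np.float32));f=(cx+230,cy+130)
print("foot px",f,r,onplane(k,[f],10), "diam mm",2*r/k[0][0,0]*363)
m=((h[...,0]<28)&(h[...,0]>5)&(h[...,2]>170)&(h[...,1]>60));ys,xs=np.nonzero(m);g=(xs.mean()+230,ys.mean()+130)
print("dome px",g,onplane(k,[g],90))
t=cal("top");print(meet(k,f,t,(257.3,223.6)),meet(k,g,t,(256.9,216)))
R=Ro.from_rotvec(w["rot"]).as_matrix()
for q in(onplane(k,[f],10)[0],onplane(k,[g],90)[0],np.array([482.5,-5.5,0])): print(R.T@(q-w["pos"]))
E
```

```text
foot px (251.0, 169.5) 43.40804672241211 [[4.72231104e+02 4.65353307e-01 1.00000000e+01]] diam mm 93.81822990828346
dome px (np.float64(257.75284090909093), np.float64(181.04261363636363)) [[481.80241567  -3.48381129  90.        ]]
(array([477.11589867,  -2.12574427,  29.95509067]), np.float64(8.088646066142239)) (array([482.41089343,  -4.57723288,  91.29565032]), np.float64(2.52759158069926))
[-10.48562544  -7.24295871 221.04182687]
[ -3.23622207   0.17346306 141.04402222]
[ -3.57302207   2.41482197 231.04076948]
```

The dome triangulates to (482.4,-4.6,91), consistent with the earlier views. The foot mask caught a grid line, so I'm ignoring that result. I'll descend to TCP z 56 and grip.

>>> run_rows --pt "-3.2 1 20 0" --pt "0 0 38 0" --pt "0 0 38 0" --pt "0 0 38 0" --pt "0 0 28 0" --pt "0 0 13 0" --pt "0 0 0 0" --finger_gap 85

```text
t: 2.07
position: [476.4, -9.3, 53.1]
tool_rot: [-3.072, -0.647, 0.013]
wrist_force: [0.0, 0.2, -0.3]
width: 85.0
finger_force: 0.0
```

>>> run_rows --pt "0 0 0 0" --pt "0 0 0 0" --pt "0 0 0 0" --pt "0 0 0 0" --pt "0 0 0 0" --pt "0 0 0 0" --pt "0 0 0 0" --pt "0 0 0 0" --finger_gap 15

```text
t: 2.73
position: [481.2, -8.3, 57.5]
tool_rot: [3.073, 0.65, 0.004]
wrist_force: [-0.4, -0.4, 7.2]
width: 26.9
finger_force: 58.3
```

The grip is good (opening 26.9 mm, 58 N). Next I'll lift and carry the presser over the red block.

>>> run_rows --pt "0 0 -20 0" --pt "0 0 -30 0" --pt "0 0 -20 0" --pt "0 0 0 0" --pt "0 0 0 0"

```text
t: 3.15
position: [481.1, -8.3, 127.3]
tool_rot: [3.072, 0.65, 0.005]
wrist_force: [-1.0, -0.5, -2.3]
width: 26.7
finger_force: 59.4
```

>>> run_rows --pt "15 -10 0 0" --pt "30 -20 0 0" --pt "34 -23 0 0" --pt "34 -23 0 0" --pt "30 -20 0 0" --pt "15.8 -10.8 0 0" --pt "0 0 0 0" --pt "0 0 0 0"

```text
t: 3.82
position: [581.1, 154.4, 123.9]
tool_rot: [3.073, 0.654, -0.006]
wrist_force: [-0.8, 0.4, -1.8]
width: 26.6
finger_force: 59.3
```

>>> run_rows --pt "0 0 0 0" --pt "0 0 0 0" --pt "0 0 0 0"

```text
t: 4.07
position: [581.0, 152.4, 125.8]
tool_rot: [3.074, 0.648, -0.003]
wrist_force: [0.0, -0.4, -1.6]
width: 26.5
finger_force: 59.3
```

```bash
python3 - <<'E'
from h import *
o=arm.get_obs();print(o["position"])
p,d=arm.read_camera("wrist");np.savez("w2.npz",p=p,d=d,pos=o["position"],rot=o["tool_rot"])
q,d=arm.read_camera("side");np.savez("s2.npz",p=q,d=d)
r,d=arm.read_camera("top");np.savez("t2.npz",p=r,d=d)
cv2.imwrite("pics/w2.png",np.hstack([cv2.resize(p,(400,300)),cv2.resize(q[130:290,90:303],(400,300))]))
E
```

```text
[581.04422868 152.40170141 125.75478933]
```

View pics/w2.png

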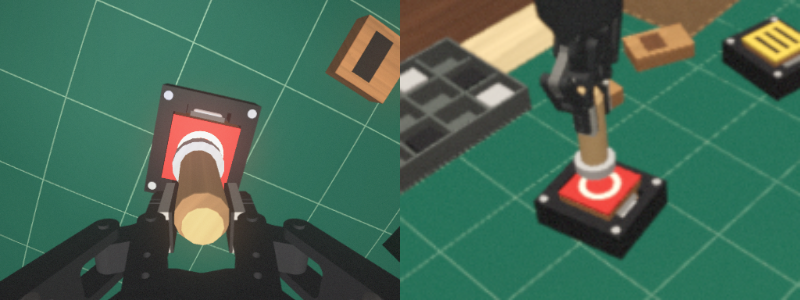

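The wrist view (scaled 0.78) shows the presser over the block, with screws at (168,95), (251,113) and (152,185). The side view shows the foot hovering just behind the ring centre. I'll compute the offset.

```bash
python3 - <<'E'
from h import *
w=np.load("w2.npz");o={"position":w["pos"],"tool_rot":w["rot"]};k=cal("wrist",o);t=cal("top");s=cal("side")
sc=np.array([[168,95],[251,113],[152,185]])/.78125
S=onplane(k,sc,34);print(S.round(1).tolist());print("holder ctr wrist",(S[1]+S[2])/2)
def steel(p,box,lab):
    x0,y0,x1,y1=box;h=cv2.cvtColor(p[y0:y1,x0:x1],cv2.COLOR_BGR2HSV).astype(int)
    m=((h[...,1]<60)&(h[...,2]>110)).astype(np.uint8)
    for c in cv2.findContours(m,0,1)[0]:
        if cv2.contourArea(c)>15: x,y,ww,hh=cv2.boundingRect(c);print(lab,x+x0,y+y0,ww,hh,cv2.contourArea(c))
steel(w["p"],(190,150,320,240),"w");steel(np.load("s2.npz")["p"],(170,190,230,250),"s");steel(np.load("t2.npz")["p"],(140,130,210,210),"t")
R=Ro.from_rotvec(w["rot"]).as_matrix();print(R.round(4).tolist())
a=np.load("w2.npz")["p"][140:260,190:320];b=np.load("s2.npz")["p"][190:245,170:230];c=np.load("t2.npz")["p"][125:205,130:217]
cv2.imwrite("pics/c.png",np.hstack([cv2.resize(i,None,fx=f,fy=f,interpolation=0)[:240] for i,f in((a,2),(b,4),(c,3))]))
E
```

```text
[[616.2, 199.8, 34.0], [631.4, 125.9, 34.0], [530.4, 182.2, 34.0]]
holder ctr wrist [580.90410746 154.07201774  34.        ]
w 292 234 12 6 45.5
w 212 234 12 6 47.5
w 190 232 10 8 55.5
w 221 168 66 65 1779.5
w 256 150 32 7 91.0
s 206 234 10 12 44.0
s 182 208 25 28 367.5
s 191 190 4 13 22.0
t 195 187 5 6 16.5
t 169 187 17 7 60.0
t 161 158 23 25 260.0
t 186 145 5 5 15.5
[[0.9149, 0.4037, -0.0018], [0.4037, -0.9149, -0.0006], [-0.0019, -0.0002, -1.0]]Traceback (most recent call last):
  File "<stdin>", line 13, in <module>
    return _nx.concatenate(arrs, 1, dtype=dtype, casting=casting)
           ~~~~~~~~~~~~~~~^^^^^^^^^^^^^^^^^^^^^^^^^^^^^^^^^^^^^^^
ValueError: all the input array dimensions except for the concatenation axis must match exactly, but along dimension 0, the array at index 0 has size 240 and the array at index 1 has size 220
```

```bash
python3 -c "
import cv2;i=cv2.imread('pics/c.png');print(i.shape)"
```

```text
[ WARN:0@0.014] global loadsave.cpp:275 findDecoder imread_('pics/c.png'): can't open/read file: check file path/integrity
Traceback (most recent call last):
AttributeError: 'NoneType' object has no attribute 'shape'
```

The block centre comes out at about (582,153.5) across the views, and the presser sits about 1 mm from it. I'll descend to near contact, then press in small steps.

>>> run_rows --pt "1.3 -0.5 8 0" --pt "0 0 8 0" --pt "0 0 5 0" --pt "0 0 2 0" --pt "0 0 0 0" --pt "0 0 0 0"

```text
t: 4.72
position: [583.0, 154.6, 102.9]
tool_rot: [3.074, 0.65, -0.001]
wrist_force: [0.4, -0.1, -1.7]
width: 26.7
finger_force: 59.4
```

>>> run_rows --pt "0 0 2 0" --pt "0 0 2 0" --pt "0 0 2 0" --pt "0 0 2 0" --pt "0 0 2 0" --pt "0 0 1 0" --pt "0 0 0 0" --pt "0 0 0 0"

```text
t: 5.38
position: [582.7, 154.6, 91.8]
tool_rot: [-3.073, -0.65, 0.002]
wrist_force: [0.3, -0.7, -2.1]
width: 26.8
finger_force: 59.4
```

>>> run_rows --pt "0 0 1 0" --pt "0 0 1 0" --pt "0 0 1 0" --pt "0 0 0 0" --pt "0 0 0 0"

```text
t: 5.8
position: [583.3, 155.0, 91.5]
tool_rot: [-3.073, -0.65, -0.002]
wrist_force: [-4.3, 0.3, 11.6]
width: 26.5
finger_force: 60.9
```

>>> run_rows --pt "0 0 1 0" --pt "0 0 1 0" --pt "0 0 0 0" --pt "0 0 0 0"

```text
t: 6.13
position: [583.7, 155.2, 91.4]
tool_rot: [-3.073, -0.65, -0.005]
wrist_force: [-7.1, 0.9, 23.1]
width: 26.6
finger_force: 61.8
```

It stops hard at 91.4 mm (predicted home 91.5) with 23 N, so the block is seated. I'll lift, go back and verify by camera.

>>> run_rows --pt "0 0 -5 0" --pt "0 0 -15 0" --pt "0 0 -25 0" --pt "0 0 -10 0" --pt "0 0 0 0" --pt "0 0 0 0"

```text
t: 6.63
position: [583.5, 154.7, 142.4]
tool_rot: [3.074, 0.65, 0.002]
wrist_force: [0.5, 0.7, -2.0]
width: 26.4
finger_force: 59.2
```

>>> run_rows --pt "-15 10 0 0" --pt "-30 20 0 0" --pt "-34 23 0 0" --pt "-34 23 0 0" --pt "-30 20 0 0" --pt "-15 10 0 0" --pt "0 0 0 0" --pt "0 0 0 0"

```text
t: 7.3
position: [480.2, -6.9, 141.1]
tool_rot: [-3.073, -0.646, 0.003]
wrist_force: [0.7, 0.9, -1.9]
width: 26.5
finger_force: 59.5
```

>>> run_rows --pt "0 0 0 0" --pt "0 0 0 0" --pt "0 0 0 0"

```text
t: 7.55
position: [482.4, -5.4, 142.0]
tool_rot: [-3.073, -0.652, -0.0]
wrist_force: [0.1, 0.0, -0.7]
width: 26.7
finger_force: 59.5Traceback (most recent call last):
```

```bash
python3 - <<'E'
from h import *
o=arm.get_obs();D={}
for n in("top","side","wrist"):
    D[n]=arm.read_camera(n)
t,s=cal("top"),cal("side");c={}
for n,(x0,y0,x1,y1) in {"top":(158,158,188,187),"side":(175,216,217,246)}.items():
    q=D[n][0][y0:y1,x0:x1];m=(q.min(2)>140).astype(np.uint8)
    e=cv2.fitEllipse(max(cv2.findContours(m,0,1)[0],key=cv2.contourArea));c[n]=(e[0][0]+x0,e[0][1]+y0);print(n,e)
print(meet(t,c["top"],s,c["side"]))
cv2.imwrite("pics/d.png",np.hstack([cv2.resize(D["wrist"][0],(400,300)),cv2.resize(D["side"][0][130:290,130:343],(400,300))]))
E
```

```text
  File "<stdin>", line 8, in <module>
ValueError: max() iterable argument is empty
```

```bash
python3 - <<'E'
from h import *
D={n:arm.read_camera(n) for n in("side","wrist")};s=cal("side")
p,d=D["side"];x0,y0,x1,y1=175,216,217,250
q=p[y0:y1,x0:x1];m=(q.min(2)>110).astype(np.uint8)
for c in cv2.findContours(m,0,1)[0]:
    if len(c)>8: e=cv2.fitEllipse(c);px=(e[0][0]+x0,e[0][1]+y0);print(e,px,onplane(s,[px],43),onplane(s,[px],34))
cv2.imwrite("pics/d.png",np.hstack([cv2.resize(D["wrist"][0],(400,300)),cv2.resize(p[130:290,130:343],(400,300))]))
E
```

```text
((36.15707778930664, 24.755937576293945), (2.268315315246582, 13.04466724395752), 41.3542366027832) (211.15707778930664, 240.75593757629395) [[536.87499253 160.60241769  43.        ]] [[543.22588419 154.97320677  34.        ]]
((21.19126319885254, 15.288491249084473), (15.881545066833496, 22.75989532470703), 82.84872436523438) (196.19126319885254, 231.28849124908447) [[575.80275885 161.41768575  43.        ]] [[582.72959042 155.8005368   34.        ]]
```

View pics/d.png

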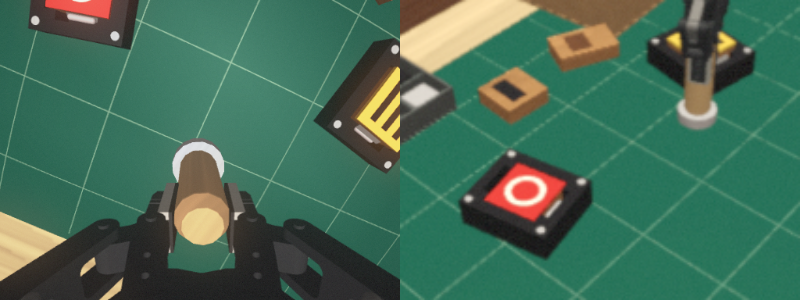

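The side view shows the red block flush: the ring's ray meets z=34 at (582.7,155.8), the same spot it met z=43 before. The presser is still held upright over clear mat. I'll set it down.

>>> run_rows --pt "0 0 20 0" --pt "0 0 30 0" --pt "0 0 20 0" --pt "0 0 8 0" --pt "0 0 2 0" --pt "0 0 0 0" --pt "0 0 0 0"

```text
t: 8.38
position: [482.7, -6.3, 63.1]
tool_rot: [3.073, 0.65, 0.003]
wrist_force: [0.5, 0.4, -1.4]
width: 26.5
finger_force: 59.4
```

>>> run_rows --pt "0 0 1 0" --pt "0 0 1 0" --pt "0 0 1 0" --pt "0 0 1 0" --pt "0 0 0 0" --pt "0 0 0 0" --pt "0 0 0 0"

```text
t: 8.97
position: [481.6, -6.3, 58.3]
tool_rot: [-3.074, -0.65, -0.0]
wrist_force: [0.4, 0.5, -1.4]
width: 26.8
finger_force: 59.4
```

>>> run_rows --pt "0 0 0.7 0" --pt "0 0 0.7 0" --pt "0 0 0 0" --pt "0 0 0 0" --pt "0 0 0 0"

```text
t: 9.38
position: [481.9, -6.2, 57.5]
tool_rot: [3.074, 0.65, 0.001]
wrist_force: [-0.3, 0.8, 6.3]
width: 26.5
finger_force: 60.3
```

The foot touches the bench with about 8 N, so I'll release and retreat.

>>> run_rows --pt "0 0 -0.5 0" --pt "0 0 0 0" --pt "0 0 0 0" --pt "0 0 0 0" --pt "0 0 0 0" --pt "0 0 0 0" --pt "0 0 0 0" --pt "0 0 0 0" --finger_gap 85

```text
t: 10.05
position: [481.6, -6.3, 57.3]
tool_rot: [-3.074, -0.65, 0.0]
wrist_force: [0.6, -0.2, -0.9]
width: 85.1
finger_force: 0.0
```

>>> run_rows --pt "0 0 -5 0" --pt "0 0 -15 0" --pt "0 0 -30 0" --pt "0 0 -35 0" --pt "0 0 -35 0" --pt "0 0 -20 0" --pt "0 0 0 0" --pt "0 0 0 0"

```text
t: 10.72
position: [482.5, -6.3, 199.0]
tool_rot: [3.072, 0.65, 0.006]
wrist_force: [-0.4, 0.3, -0.3]
width: 85.2
finger_force: 0.0
```

```bash
python3 - <<'E'
from h import *
D={n:arm.read_camera(n) for n in("side","wrist")}
cv2.imwrite("pics/e.png",np.hstack([cv2.resize(D["wrist"][0],(400,300)),cv2.resize(D["side"][0][130:290,130:343],(400,300))]))
E
```

```text
(no output)
```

View pics/e.png

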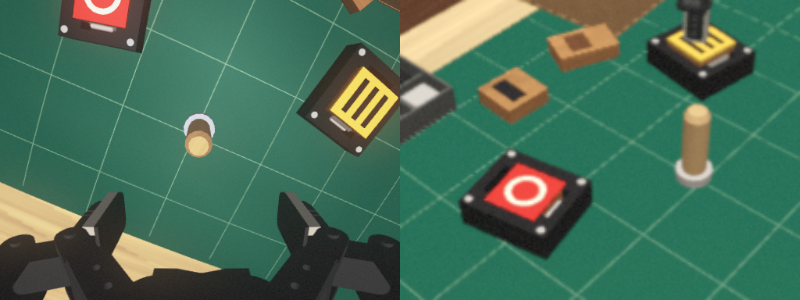

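The presser stands upright on the mat and is released. Red is flush, yellow is still proud, and the gripper is clear.

```bash
python3 -c "
from rig import arm
print(arm.hand_in())"
```

```text
the job is handed in; nothing more can be done
None
```

The job is handed in (no verdict was returned): the camera showed the red block pressed flush with the presser, the yellow block still proud, and the presser upright on the bench and released, about 11 s into the 45 s limit.

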